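# Load the sample rod and hold the unlatched carrier arm raised

### The job

Take the red-capped sample rod from its rack and slide it upright, fully home, into the tube on the carrier arm. Then pull the yellow latch tab sideways against its spring, lift the arm's coupler off the ball by about 6 cm and finish while still holding it up there, steady and with the rod in its tube, so that a plate can be slipped underneath. Do not disturb the other things on the bench.

Things in the scene. Friction and masses are not known exactly. Their poses are not given: they have to be found in the camera images.
- rod_red: The sample rod to load: bright steel, 16 mm diameter with a chamfered foot (10 mm flat), topped by a red cap 22 mm in diameter and 30 mm high; 110 mm long over all, about 0.12 kg. Starts upright in one of the three rack holes. Origin at the centre of its foot, z up along the rod (cap from 80 to 110 mm).
- rod_blue: Same rod with a blue cap, upright in another rack hole; a bystander. Origin at the centre of its foot.
- rod_white: Same rod with a white cap, upright in another rack hole; a bystander. Origin at the centre of its foot.
- rack: Fixed grey rod rack, 170 x 60 x 45 mm (x, y, z), origin at the centre of its underside. Three holes in a row along its x axis at x = -55, 0 and +55 mm, 19 mm square and 35 mm deep, so that the feet stand 10 mm above the bench and the caps reach to 120 mm.
- fixture: Fixed carrier station: aluminium base plate 12 mm thick, from x = -50 to +270 mm and y = -60 to +60 mm in its own frame. Origin on the bench right under the ball; x points from the ball to the arm's hinge, y is the direction in which the latch is pulled, z up. The steel ball (40 mm diameter, flat underside at 40 mm, top at 72 mm, on a 16 mm neck) stands on the origin. The hinge axis runs along y at x = 220 mm, z = 55 mm, between two grey cheeks up to 78 mm high.
- carrier_arm: The white carrier arm (about 0.75 kg with latch), a flat bar 36 mm wide from the hinge to a 62 x 62 mm coupler cap over the ball; with the arm down the cap's top is 88 mm above the bench and its skirt's rim 44 mm. Origin on the hinge axis; with the arm down its axes are those of the fixture, so the ball lies at x = -220, z = -55 mm and the tube at x = -110 mm. It carries the tube, the latch and the tab.
- tube_mouth (a point): Centre of the mouth of the tube: a round bore 18 mm wide and 45 mm deep in a 42 mm square aluminium block on the carrier arm, half way between ball and hinge. The mouth is 84 mm above the bench with the arm down; z points out of the bore. A rod fully home has its foot 45 mm below the mouth and stands 65 mm out of it.
- carrier (a joint): Angle of the carrier arm about its hinge (rad): 0 = down on the ball, grows as the coupler is lifted, at most 0.9. 0.27 rad lifts the coupler by about 6 cm, moving it on an arc about the hinge. Gravity brings it back down when let go. While the latch is shut the arm cannot lift.
- latch (a joint): Travel of the spring latch (m): 0 = shut, its tooth under the ball; 0.014 = pulled out to its stop along the fixture's +y. The tooth is clear of the ball from 0.008 on. The spring pulls back with about 4 N shut and 7.5 N fully out, and shuts the latch when let go.
- latch_tab: Yellow upright pull tab of the latch, 30 mm (x) x 10 mm (y) x 46 mm high, its long axis vertical, above the +y edge of the coupler. Origin at the centre of its top edge, 138 mm above the bench with the arm down; the coupler's top is 50 mm below it. It slides with the latch and rises with the arm, so the arm can be lifted by it while it is held pulled out.
- jar_small: Amber glass jar with white lid, 50 mm diameter, 65 mm high, between rack and station; bystander. Origin at the centre of its underside.
- jar_tall: Grey jar with red lid, 66 mm diameter, 100 mm high; bystander. Origin at the centre of its underside.
- tray: Clear open plastic tray, 130 x 180 x 60 mm; bystander. Origin at the centre of its underside.
- mouse: Grey computer mouse, 100 x 58 x 36 mm; bystander. Origin at the centre of its underside.
- pen_cup: Clear cup with pens, 72 mm diameter, 100 mm high, pens to about 160 mm; bystander. Origin at the centre of its underside.
Things that resemble listed ones, but are neither listed nor needed, are in the scene too. Leave any orange or purple look-alike of the rod_red alone.

How it is judged:
By the outcome, as a careful person would: the job done as asked, in the order asked, and still so for the second after the job is handed in, while the arm keeps its last pose, push and grip.
It also fails if it takes over 54 s, if anything falls off the work surface, if the arm or the gripper's body presses on something with over 40 N, if the wrist force passes 120 N, or if a joint passes its speed limit or range.

### The arm

A 7-joint arm with a two-finger parallel gripper is mounted at the origin on the work surface. World frame = base frame: x ahead of the robot, y to its left, z up, the work surface at z = 0. Lengths are in mm, angles in rad, forces in N, time in s.
With the tool pointing down it reaches from about 400 to 900 mm from the base axis. Payload 5.6 kg.
Tool frame: the origin (TCP) lies midway between the tips of the shut fingers; the grasp point (between the pads) lies 19 mm behind it; x points along the fingers, y is the direction in which the jaws open and shut, and the axes are right-handed (so a half turn about x gives the same grasp; the last joint's range is limited). The gripper opens to 92 mm and grips with 3 to 60 N. Pads are 20 mm wide; open, the fingers measure 128 mm over their backs; the gripper's body (75 mm by 189 mm) begins 69 mm behind the grasp point.
Start: joints at [1.131, 0.468, -0.012, 1.603, 0.006, 1.071, -0.056], TCP at [251.165, -599.521, 214.592] pointing down, gripper open.
Joint ranges: [-2.53, 2.53], [-0.31, 2.02], [-1.57, 1.55], [0.28, 2.44], [-1.29, 4.43], [0.15, 1.84], [-2.92, 2.92]. Speed limits (rad/s): [2.57, 2.57, 3.14, 3.14, 3.14, 3.14, 3.14].

### API

Orientations are given as a rotation vector (axis times angle).
In Python, from cell import robot, grip, kin, viewer gives the robot as it stands. Calls block until the motion is done:
- robot.movep(position, orientation): joint-space move of the TCP to a pose.
- robot.servo_line(position, feed=150, rotation=None): straight line of the TCP; rotation=None keeps the orientation; feed is the mean speed in mm/s.
- robot.goto_joints(angles): joint-space move.
- grip(opening, newtons=None): opening from 0.0 (shut) to 1.0 (fully open); newtons is the grip in N (None keeps the last); returns when the fingers have stopped.
- robot.hold(seconds).
- kin.ik(position, orientation): joint angles nearest the present ones, or None.
- robot.observe(): the state.
- viewer.read_camera(name): name is "scene" or "top"; returns the picture (480x640x3 uint8, red, green, blue); there is no depth.
- viewer.camera_info(name): a dict with "camera_matrix" (3x3 intrinsics, pixels), "R" (3x3) and "t" (3): a world point X has camera coordinates R X + t. Camera axes: x right, y down, z forward; pixel columns grow to the right and rows downward; lengths in mm; the calibration is good to about 2 mm. A picture is of the moment at which its call begins. camera_info takes no time and is no camera call.
A pose or a line that the arm cannot do raises robot.IKError and nothing moves.
- robot.job_done(): hands the job in, once; it reports no verdict.
Trained networks look in the newest picture that a camera, given by its name, has taken for a name from the list of things; names that differ only in an ending like _2 or _b are one class to them, and where a whole thing is asked for, a point or a joint stands for the part that bears it (a point fixed in the world has none). Each returns a list of dicts, best first, with "confidence" (0 to 1); they miss things now and then, are a little off and sometimes report something else, mostly with a low value. They report only what shows in the picture. A call takes as long as a camera call. They do not tell look-alikes from the thing itself.
- viewer.silhouettes(name, camera): "mask" (480x640 bool, what is visible of it).
- viewer.pinpoint(name, camera): "at" ([x, y, z] in mm, in the coordinates of the camera as it stood for that picture, good to about 4 mm: a listed point, or the origin of a listed thing).
The state is a dict: "t": time; "joints": joint angles; "joint_velocities": joint speeds; "joint_torque": joint torques, N m; "tcp_pos": TCP position; "tcp_rot": TCP orientation; "contact_force": force on the tool from outside, world axes, zero at the start; "wrist_torque": the same for the moment, N m; "grip_width": opening from 0.0 (shut) to 1.0 (fully open).
Only numpy, scipy, OpenCV 4.12 (cv2) and the standard library are available. Lean on these libraries where they do the work, as an engineer would, in place of code of your own. Each camera call takes 0.05 s, during which the arm holds its last target. There are 200 camera calls.

## Working session

There is one attempt and no reset: what is moved stays moved. The work goes in short steps, each a Python script; the robot and the scene stay as the last script left them, time stands still between calls to the robot, and variables do not carry over. Pictures are saved under pics/ and viewed, about 8 in all and at most 12, crops included, and the job is handed in when it is done.

```bash
ls; mkdir -p pics; python3 - <<'E'
from cell import robot, grip, kin, viewer
import cv2,numpy as np
for c in("scene","top"):
    im=viewer.read_camera(c); cv2.imwrite(f"pics/{c}0.png",im[:,:,::-1])
    i=viewer.camera_info(c); print(c,i)
    R=np.array(i["R"]);t=np.array(i["t"])
    for n in("rod_red","rod_blue","rod_white","rack","fixture","carrier_arm","tube_mouth","latch_tab","jar_small","jar_tall","tray","mouse","pen_cup"):
        for d in viewer.pinpoint(n,c)[:3]:
            print(n,round(d["confidence"],2),np.round(R.T@(np.array(d["at"])-t),1))
print(robot.observe())
E
```

```text
pics
scene {'camera_matrix': array([[483.97098242,   0.        , 314.40450888],
       [  0.        , 483.97098242, 236.04410215],
       [  0.        ,   0.        ,   1.        ]]), 'R': array([[ 0.86774881,  0.49655893,  0.02100544],
       [ 0.29030407, -0.47210242, -0.83237183],
       [-0.40340494,  0.72838763, -0.55381939]]), 't': array([-473.02927293,  -81.97467883, 1523.3951149 ])}
rod_red 0.91 [ 692.9 -385.4   -2.4]
rod_red 0.84 [ 711.7 -332.1    2.9]
rod_red 0.79 [ 560.7 -200.5    0.9]
rod_blue 0.83 [ 562.5 -302.6    9.6]
rod_white 0.53 [489.2 161.9 135.5]
rod_white 0.52 [ 512.3 -310.2    9.9]
rack 0.57 [ 565.3 -303.7   -3. ]
fixture 0.66 [4.874e+02 1.264e+02 4.000e-01]
carrier_arm 0.59 [704.4 106.5  53. ]
carrier_arm 0.17 [ 618.7 -293.5   10.3]
tube_mouth 0.88 [591.3 116.4  85.5]
tube_mouth 0.23 [705.4 104.6  50.6]
latch_tab 0.65 [490.6 161.4 137.5]
latch_tab 0.59 [ 748.6 -211.     1.3]
latch_tab 0.49 [ 563.6 -307.6   10.4]
jar_small 0.77 [ 419.5 -127.5    4.1]
tray 0.68 [439.7 385.8   3.4]
mouse 0.69 [338.9 256.7   1. ]
pen_cup 0.79 [ 553.8 -459.7    2.9]
top {'camera_ma
[... 1082 characters left out ...]
.9   -5.2]
{'t': 1.4, 'joints': array([ 1.13100279,  0.46748968, -0.01158297,  1.60268705,  0.00600448,
        1.07140447, -0.05629534]), 'joint_velocities': array([ 0.0016844 ,  0.00050646, -0.00048745,  0.00067327, -0.00111325,
        0.00091809, -0.00087152]), 'joint_torque': array([ 5.03463871e-04, -5.20415926e+01, -1.22916253e-02, -2.44051284e+01,
       -5.66047453e-02,  1.13834810e-02,  5.44746047e-05]), 'tcp_pos': array([ 251.15561664, -599.53250446,  214.60443139]), 'tcp_rot': array([ 2.00354166,  0.402661  , -2.00362004]), 'contact_force': array([0.34393688, 0.10111634, 0.14709776]), 'wrist_torque': array([-0.00674198,  0.0257639 ,  0.0062615 ]), 'grip_width': 0.9985172209219604}
```

View pics/scene0.png

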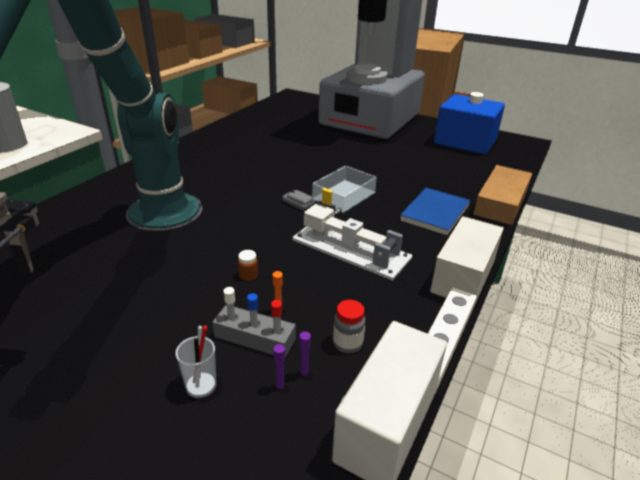

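View pics/top0.png

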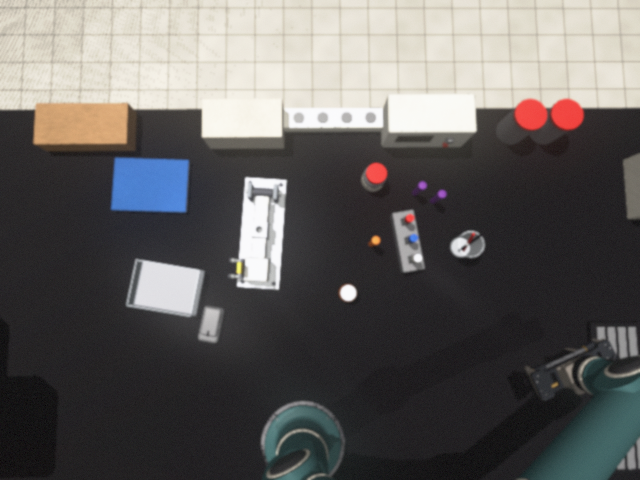

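The top view shows the rack at about (408,240) with the red cap at (410,218), the tube bore at (259,229) and the yellow tab at (238,267). The scene view agrees: red cap (277,308), tab (327,196), tube (352,230). So the red rod is the one near (621,-295). Next I refine these by colour segmentation.

```bash
cat > h.py <<'E'
from cell import robot, grip, kin, viewer
import cv2,numpy as np
from scipy.optimize import least_squares
from scipy.spatial.transform import Rotation as Ro
def proj(X,c):
    i=viewer.camera_info(c); P=(np.array(i["R"])@np.atleast_2d(X).T).T+i["t"]
    p=P@np.array(i["camera_matrix"]).T; return p[:,:2]/p[:,2:]
def ray(px,c,z):
    i=viewer.camera_info(c);R=np.array(i["R"]);o=-R.T@i["t"]
    d=R.T@np.linalg.solve(i["camera_matrix"],[*px,1]); return o+d*(z-o[2])/d[2]
def hullc(X,c):
    h=cv2.convexHull(proj(X,c).astype(np.float32)); m=cv2.moments(h); return np.array([m["m10"],m["m01"]])/m["m00"], m["m00"]
def seg(im,lo,hi,near,r):
    "weighted blob centroid around pixel near; hue range in OpenCV units"
    hsv=cv2.cvtColor(im,cv2.COLOR_RGB2HSV).astype(int); H=hsv[...,0]
    m=((H>=lo)&(H<=hi) if lo<hi else (H>=lo)|(H<=hi))&(hsv[...,1]>110)&(hsv[...,2]>70)
    yy,xx=np.nonzero(m); k=np.hypot(xx-near[0],yy-near[1])<r
    return np.array([xx[k].mean(),yy[k].mean()]),k.sum()
a=np.linspace(0,2*np.pi,24,endpoint=False)
def cyl(x,y,z0,z1,r): return np.array([[x+r*np.cos(t),y+r*np.sin(t),z] for z in(z0,z1) for t in a])
def fit(model,obs,x0):
    s=least_squares(lambda q:np.concatenate([hullc(model(q),c)[0]-o for c,o in obs.items()]),x0)
    return s.x,s.fun
E
python3 - <<'E'
from h import *
ims={c:viewer.read_camera(c) for c in("scene","top")}
cap=lambda q:cyl(q[0],q[1],90,120,11)
for n,x0,lo,hi in(("red",(621,-295),170,8),("blue",(563,-301),100,130)):
    obs={}
    for c in ims:
        p,ar=hullc(cap(x0),c); obs[c],k=seg(ims[c],lo,hi,p,12); print(n,c,obs[c],k,ar)
        print(fit(cap,{c:obs[c]},x0)[0])
    print(n,*fit(cap,obs,x0))
yaw=-0.083;u=np.array([np.cos(yaw),np.sin(yaw)]);v=np.array([-u[1],u[0]])
tab=lambda q:np.array([[*(np.array(q)+sx*15*u+sy*5*v),z] for sx in(-1,1) for sy in(-1,1) for z in(92,138)])
obs={}
for c in ims:
    p,ar=hullc(tab((489.6,160.7)),c); obs[c],k=seg(ims[c],20,35,p,16); print("tab",c,obs[c],k,ar,fit(tab,{c:obs[c]},(489,160))[0])
print(*fit(tab,obs,(489,160)))
crops=[]
for c in ims:
  for X in((565,-301,60),(593,115,84)):
    p=np.round(proj(X,c)[0]).astype(int)
    h=ims[c][p[1]-37:p[1]+38,p[0]-50:p[0]+50]; print(c,p-[50,37]); crops.append(cv2.resize(h,None,fx=4,fy=4,interpolation=cv2.INTER_CUBIC))
cv2.imwrite("pics/crops.png",np.vstack([np.hstack(crops[:2]),np.hstack(crops[2:])])[:,:,::-1])
E
```

```text
red scene [276.36065574 307.49726776] 183 175.83811460016295
[ 619.88266827 -293.3438391 ]
red top [409.15151515 218.07575758] 66 72.11398377269506
[ 620.62151877 -296.29876524]
red [ 620.86707386 -295.14359219] [-0.01745624  1.229201   -0.50952397 -0.08233957]
blue scene [252.29239766 301.01754386] 171 170.1309359217994
[ 564.45652088 -301.28719486]
blue top [412.83636364 237.81818182] 55 71.43515897053294
[ 566.38451416 -304.96360406]
blue [ 565.36011088 -302.25373371] [ 0.07964146  0.40910118 -0.98225592  0.38318694]
tab scene [326.3525641  196.33333333] 156 170.67598817683756 [489. 160.]
tab top [238.74576271 267.57627119] 59 74.50043148035184 [489.50245161 168.03922573]
[488.99996933 162.00980643] [0.05051368 0.29743785 0.83293829 0.17550204]
scene [204 280]
scene [301 187]
top [358 203]
top [209 193]
```

View pics/crops.png

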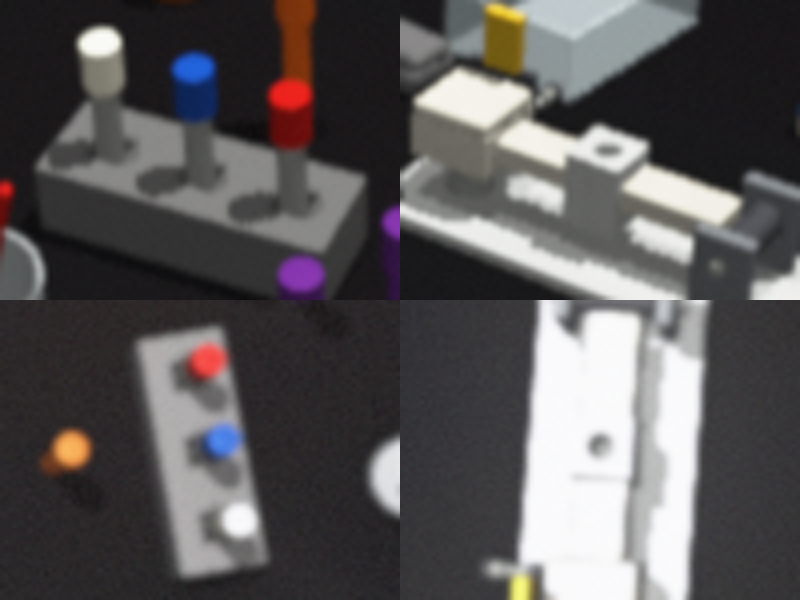

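Crops: bore centre at about (258.7,229.1) in top and (353,224.2) in scene; the red rod stands upright in the end hole farthest from the base. Next I compute the tube position, check IK, and grasp the rod.

```bash
cat >> h.py <<'E'
def down(yaw,s=1,tilt=0.,axis=None):
    y=s*np.array([-np.sin(yaw),np.cos(yaw),0]); x=np.array([0,0,-1.]); M=np.stack([x,y,np.cross(x,y)],1)
    if axis is not None: M=Ro.from_rotvec(tilt*np.asarray(axis)).as_matrix()@M
    return Ro.from_matrix(M).as_rotvec()
def st(msg=""):
    o=robot.observe(); print(msg,"t",round(o["t"],2),"tcp",np.round(o["tcp_pos"],1),"F",np.round(o["contact_force"],1),"M",np.round(o["wrist_torque"],2),"g",round(o["grip_width"]*92,1)); return o
E
python3 - <<'E'
from h import *
print("bore",ray((258.7,229.1),"top",84),ray((353,224.2),"scene",84))
q0=robot.observe()["joints"]
for s in(1,-1):
    for p,y in(((620.5,-295.3,240),.145),((620.5,-295.3,86),.145),((593.5,115.5,115),-.083),((489,161.5,99),-.083)):
        print(s,p,kin.ik(p,down(y,s)))
    F=[489,161.5];
    yv=np.array([-np.sin(-.083),np.cos(-.083),0]);h=np.array([705,107,55]);
    r=Ro.from_rotvec(.28*yv).as_matrix()
    print("lift",kin.ik(h+r@(np.array([489,173,99])-h),down(-.083,s,.28,yv)))
E
```

```text
bore [596.44562678 115.09642088  84.        ] [598.64074793 114.7473857   84.        ]
1 (620.5, -295.3, 240) [ 0.84093595  0.61674772 -0.68925644  1.44109905  0.40139124  1.22696566
  1.8227566 ]
1 (620.5, -295.3, 86) [ 0.81765515  0.77382619 -0.64286901  1.56029885  0.52636134  0.98624216
  1.73135606]
1 (593.5, 115.5, 115) [ 0.33589784  0.67023193 -0.81115906  1.75717119  0.57775113  0.96966217
  0.78055039]
1 (489, 161.5, 99) [ 0.40070359  0.66102843 -1.02241029  1.9755848   0.71818779  0.92096397
  0.48995515]
lift [ 0.29272623  0.68385419 -0.88083228  1.68974076  0.37025915  1.24936168
  0.79760221]
-1 (620.5, -295.3, 240) [ 0.4616531   0.51437816 -0.09678937  1.4708373   0.0519087   1.15887895
 -1.06926982]
-1 (620.5, -295.3, 86) [ 0.4450627   0.66787599 -0.07212108  1.58935847  0.05762854  0.88643746
 -1.07385199]
-1 (593.5, 115.5, 115) [ 0.09364713  0.55998145 -0.45514243  1.77305886  0.30793388  0.87945051
 -2.15329991]
-1 (489, 161.5, 99) [ 0.07431815  0.47513686 -0.56328442  1.99358885  0.35834353  0.77046573
 -2.3537101 ]
lift [ 0.08314957  0.57002773 -0.55255248  1.70345076  0.16217534  1.19393568
 -2.16447223]
```

```bash
python3 - <<'E'
from h import *
r=down(.145,-1); P=np.array([620.6,-295.3,0])
robot.movep(P+[0,0,200],r); grip(.7); st("above")
robot.servo_line(P+[0,0,87],feed=120); st("at")
grip(0,35); st("gripped")
robot.servo_line(P+[0,0,110],feed=60); st()
robot.servo_line(P+[0,0,240],feed=150); st("up")
robot.movep([596,115.2,240],down(-.083,-1)); st("over tube")
im={c:viewer.read_camera(c) for c in("scene","top")}
out=[]
for c in im:
    p=np.round(proj((596,115,170),c)[0]).astype(int); print(c,p)
    out.append(cv2.resize(im[c][p[1]-60:p[1]+60,p[0]-50:p[0]+50],None,fx=4,fy=4,interpolation=cv2.INTER_CUBIC))
cv2.imwrite("pics/over.png",np.hstack(out)[:,:,::-1])
E
```

```text
above t 3.83 tcp [ 620.6 -295.3  200. ] F [ 0.6  0.4 -0.2] M [ 0.04  0.01 -0.02] g 64.6
at t 4.92 tcp [ 621.3 -295.6   88. ] F [0.6 0.2 1.1] M [0.03 0.08 0.01] g 64.1
gripped t 5.64 tcp [ 620.6 -295.4   87.1] F [ 0.4  0.3 -0.1] M [-0.01  0.03  0.02] g 21.5
 t 6.17 tcp [ 620.7 -295.3  110.4] F [-0.7 -0.8 -1.8] M [-0.02 -0.03  0.04] g 21.3
up t 7.19 tcp [ 619.9 -295.   238.7] F [-0.5  0.3 -1.1] M [-0.    0.07 -0.02] g 21.3
over tube t 8.71 tcp [596.5 113.5 239.9] F [ 0.6  0.1 -0.7] M [-0.   -0.02  0.03] g 21.2
scene [354 196]
top [255 225]
```

View pics/over.png

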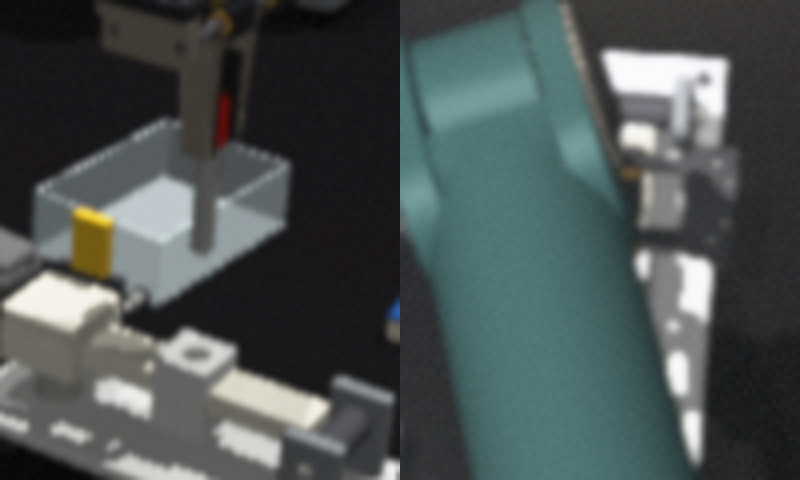

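The scene crop shows the rod hanging upright in the fingers (foot at about pixel (354.5,198.5)) above the bore (353.3,224.5). Next I go down close to the mouth and measure the rod against the bore.

```bash
python3 - <<'E'
from h import *
robot.servo_line([596,115.2,170],feed=100); robot.hold(.2); o=st("near")
im=viewer.read_camera("scene")
print("pred foot",proj((*o["tcp_pos"][:2],o["tcp_pos"][2]-76.5),"scene"),"axis z+40",proj((*o["tcp_pos"][:2],o["tcp_pos"][2]-36),"scene"),"bore",proj((596,115.2,84),"scene"))
x0,y0=318,182
cv2.imwrite("pics/near.png",cv2.resize(im[y0:y0+55,x0:x0+70],None,fx=10,fy=10,interpolation=cv2.INTER_CUBIC)[:,:,::-1])
E
```

```text
near t 9.86 tcp [596.5 115.3 170.8] F [ 0.6  0.5 -2.4] M [0.   0.08 0.04] g 21.5
pred foot [[352.6097298  220.67298817]] axis z+40 [[353.59158065 207.77935027]] bore [[352.20166212 223.85318827]]
```

View pics/near.png

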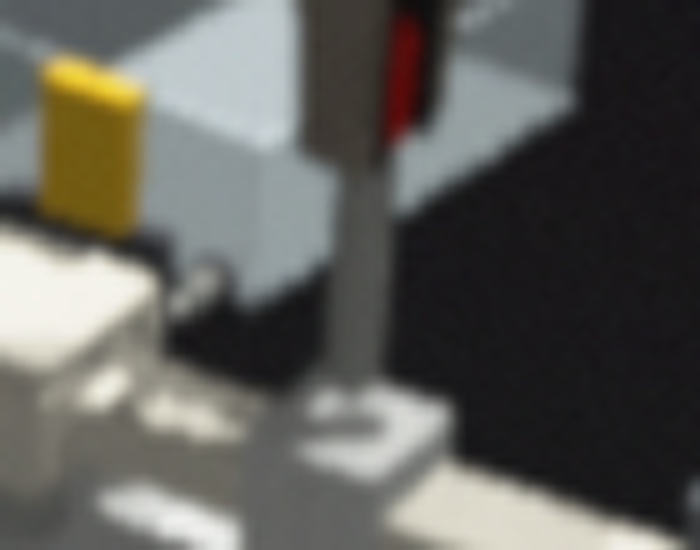

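Rod axis and bore agree to about 1 mm. Inserting step by step with force feedback.

```bash
python3 - <<'E'
from h import *
xy=np.array([596.6,115.1]); z=170.
F0=robot.observe()["contact_force"]
while z>117:
    z-=4
    robot.servo_line([*xy,z],feed=40); o=st(f"z{z:.0f}")
    F=o["contact_force"]-F0
    if F[2]>12: print("axial stop"); break
    s=np.hypot(*F[:2])
    if s>2.5: xy=xy+F[:2]/s*min(.5,s*.1); print("shift",xy)
E
```

```text
z166 t 10.16 tcp [596.4 115.  165.7] F [ 1.  0. -2.] M [ 0.05 -0.01  0.05] g 21.1
z162 t 10.41 tcp [596.3 115.  161.6] F [ 0.3  0.7 -1.2] M [ 0.08 -0.03 -0.02] g 21.0
z158 t 10.66 tcp [596.4 115.  157.6] F [-0.6 -0.3 -1.9] M [-0.01 -0.02 -0.02] g 21.6
z154 t 10.91 tcp [596.4 115.  153.7] F [ 1.4 -0.1 -1. ] M [ 0.04 -0.02 -0.02] g 21.2
z150 t 11.16 tcp [596.4 115.  149.7] F [ 0.6 -0.7 -1. ] M [0.04 0.01 0.01] g 21.3
z146 t 11.41 tcp [596.4 115.1 145.6] F [ 0.4 -0.3 -1. ] M [-0.02 -0.01  0.03] g 21.2
z142 t 11.66 tcp [596.4 115.  141.7] F [ 0.3  0.2 -1.3] M [0.08 0.04 0.02] g 21.3
z138 t 11.91 tcp [596.4 115.  137.7] F [-0.4  0.7 -1.2] M [0.06 0.01 0.  ] g 21.2
z134 t 12.16 tcp [596.4 115.1 133.7] F [-0.8 -0.  -0.7] M [ 0.01 -0.06 -0.01] g 21.5
z130 t 12.41 tcp [596.4 115.  129.7] F [ 0.1 -0.1 -0.4] M [0.04 0.07 0.05] g 21.4
z126 t 12.66 tcp [596.4 115.  125.7] F [-0.1 -0.3 -1.1] M [0.04 0.05 0.03] g 21.4
z122 t 12.91 tcp [596.4 115.  121.6] F [-0.2 -1.1 -1.4] M [-0.03  0.06 -0.03] g 21.3
z118 t 13.16 tcp [596.4 115.  117.7] F [-0.9 -0.8 -1.5] M [0.07 0.03 0.04] g 21.1
z114 t 13.41 tcp [597.8 115.4 115.8] F [-2.2 -0.2  8.5] M [-0.17  0.43 -0.03] g 21.3
shift [596.35228387 115.15791803]
```

The rod bottomed at TCP z ≈ 115.8 (116 expected). I release it and retract, then check.

```bash
python3 - <<'E'
from h import *
robot.servo_line([596.4,115.1,114],feed=30); robot.hold(.2); st("pressed")
robot.servo_line([596.4,115.1,116],feed=30); grip(.6); st("open")
robot.servo_line([596.4,115.1,215],feed=120)
robot.movep([489,161.5,215],down(-.083,-1)); robot.hold(.2);st("over tab")
ims={c:viewer.read_camera(c) for c in("scene","top")}
im=ims["scene"]; cap=lambda q:cyl(q[0],q[1],119,149,11)
p,ar=hullc(cap((596.4,115.1)),"scene"); m=seg(im,170,8,p,14); print("cap pred",p,ar,"seen",m)
x0,y0=280,130
cv2.imwrite("pics/home.png",cv2.resize(im[y0:y0+150,x0:x0+160],None,fx=4,fy=4,interpolation=cv2.INTER_CUBIC)[:,:,::-1])
E
```

```text
pressed t 13.86 tcp [597.7 115.3 115.8] F [-1.8 -0.6  7.7] M [-0.14  0.34  0.  ] g 21.1
open t 14.76 tcp [596.4 115.1 116. ] F [0.3 0.4 0.2] M [ 0.   -0.01  0.06] g 55.4
over tab t 16.48 tcp [489.9 160.8 214.7] F [ 0.1 -0.1  0.5] M [0.05 0.01 0.  ] g 55.6
cap pred [353.52431332 208.0492328 ] 106.54463241086341 seen (array([353.66666667, 207.90196078]), np.int64(102))
```

View pics/home.png

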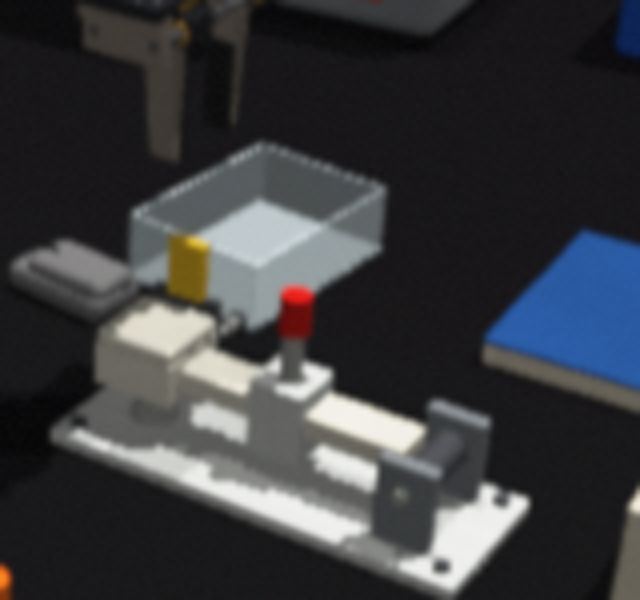

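The rod is seated: the cap is seen at (353.7,207.9) against a predicted (353.5,208.0), and the arm is still down. Next I grasp the tab.

```bash
python3 - <<'E'
from h import *
P=np.array([489.6,160.8,0])
grip(.5)
robot.servo_line(P+[0,0,145],feed=120); 
for z in(125,110,101):
    robot.servo_line(P+[0,0,z],feed=60); o=st(f"z{z}")
    if abs(o["contact_force"][2])>6: break
else:
    grip(0,15); st("soft"); grip(0,50); robot.hold(.3); st("firm")
    im=viewer.read_camera("scene")
    cv2.imwrite("pics/tab.png",cv2.resize(im[140:240,270:370],None,fx=5,fy=5,interpolation=cv2.INTER_CUBIC)[:,:,::-1])
E
```

```text
z125 t 18.13 tcp [489.4 160.7 124.6] F [ 0.6  0.  -0.3] M [ 0.07  0.03 -0.01] g 46.0
z110 t 18.53 tcp [489.2 160.7 109.5] F [-0.  -0.2 -0.6] M [-0.01 -0.01  0.07] g 45.5
z101 t 18.83 tcp [489.3 160.7 100.5] F [-0.5  0.1 -0.6] M [ 0.   -0.02  0.  ] g 45.8
soft t 19.47 tcp [489.7 161.4 101.1] F [ 0.1  1.8 -0.4] M [ 0.46 -0.08  0.24] g 9.9
firm t 19.98 tcp [489.7 161.4 101.1] F [ 0.5  4.1 -0.2] M [ 0.85 -0.15  0.46] g 9.8
```

View pics/tab.png

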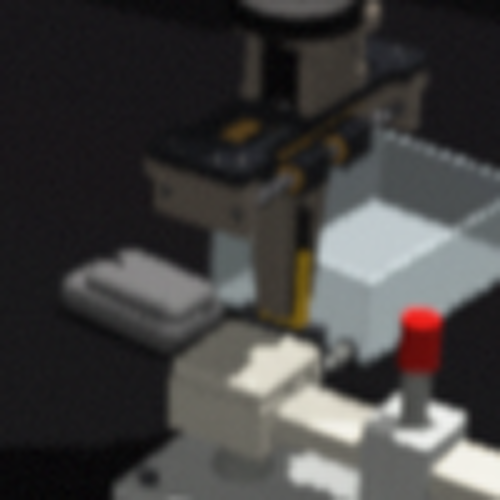

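The tab is gripped squarely (9.8 mm) above the coupler. Now I pull it along the fixture's +y.

```bash
python3 - <<'E'
from h import *
v=np.array([.083,.9966,0]); P=np.array([489.6,160.8,101.])
for d in(2,4,8,11,12.5,13):
    robot.servo_line(P+d*v,feed=25); robot.hold(.15); o=st(f"d{d}")
    if np.linalg.norm(o["contact_force"])>18: print("stop");break
E
```

```text
d2 t 20.43 tcp [489.7 161.5 101.1] F [-0.9 -5.   4.9] M [-0.65  0.18  0.48] g 9.8
d4 t 20.83 tcp [489.9 163.7 101.1] F [-0.6 -4.2  5.7] M [-0.78  0.26  0.45] g 9.7
d8 t 21.29 tcp [490.1 167.4 101.1] F [-1.6 -5.4  6.3] M [-0.91  0.28  0.45] g 9.6
d11 t 21.71 tcp [490.4 170.  101.1] F [-2.  -6.4  6.8] M [-0.97  0.28  0.47] g 9.5
d12.5 t 22.11 tcp [490.4 171.4 101.1] F [-1.7 -6.6  6.1] M [-1.08  0.38  0.49] g 9.8
d13 t 22.51 tcp [490.5 171.9 101.1] F [-1.7 -6.   7.4] M [-1.05  0.26  0.46] g 9.4
```

```bash
python3 - <<'E'
from h import *
yaw=-.083; v=np.array([.083,.9966,0]); v/=np.linalg.norm(v); P=np.array([489.6,160.8,101.])+14.3*v; h=np.array([706,106,55.])
robot.servo_line(P,feed=25); robot.hold(.15); st("pulled")
for th in(.02,.04,.08,.12,.16,.20,.24,.275):
    R=Ro.from_rotvec(th*v).as_matrix()
    robot.servo_line(h+R@(P-h),feed=25,rotation=down(yaw,-1,th,v)); o=st(f"th{th}")
    if np.linalg.norm(o["contact_force"])>30: print("stop");break
robot.hold(.3); o=st("end"); print("want",h+R@(P-h))
im=viewer.read_camera("scene")
cv2.imwrite("pics/lift.png",cv2.resize(im[130:280,280:440],None,fx=4,fy=4,interpolation=cv2.INTER_CUBIC)[:,:,::-1])
E
```

```text
pulled t 22.91 tcp [490.5 173.  101. ] F [-2.3 -7.2  7.7] M [-1.13  0.28  0.5 ] g 9.8
th0.02 t 23.24 tcp [491.  172.4 104.2] F [-1.  -5.9 -2.2] M [-1.1  -0.54  0.5 ] g 10.0
th0.04 t 23.57 tcp [491.9 172.3 108.5] F [-1.7 -7.  -1.5] M [-1.15 -0.5   0.54] g 9.8
th0.08 t 24.08 tcp [494.2 172.1 117.1] F [-1.9 -7.1 -2.1] M [-1.09 -0.5   0.6 ] g 9.8
th0.12 t 24.59 tcp [496.8 171.9 125.6] F [-1.7 -7.5 -2.4] M [-1.12 -0.4   0.61] g 9.6
th0.16 t 25.1 tcp [499.8 171.6 134.1] F [-2.  -7.7 -1.6] M [-1.12 -0.36  0.68] g 9.6
th0.2 t 25.61 tcp [503.1 171.3 142.4] F [-3.2 -5.9 -1.2] M [-1.12 -0.31  0.77] g 9.4
th0.24 t 26.12 tcp [506.7 171.1 150.7] F [-3.3 -6.4 -1. ] M [-1.17 -0.27  0.77] g 9.9
th0.275 t 26.58 tcp [510.2 170.8 157.7] F [-3.  -6.6 -0.3] M [-1.11 -0.3   0.85] g 9.7
end t 26.88 tcp [510.2 170.8 157.7] F [-3.8 -6.6 -0.3] M [-1.17 -0.25  0.86] g 9.9
want [511.48038776 173.32723942 159.06662054]
```

View pics/lift.png

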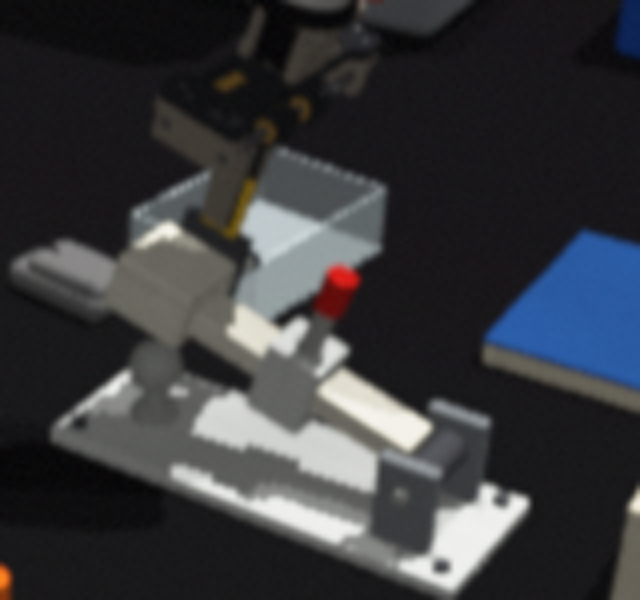

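The coupler is off the ball and the rod is still seated. From the TCP I compute θ ≈ 0.268, about 59 mm. Final check for steadiness, rod depth and bystanders, then hand in.

```bash
python3 - <<'E'
from h import *
v=np.array([.083,.9966,0]);v/=np.linalg.norm(v); h=np.array([706,106,55.]); 
robot.hold(1.0); a1=st("held"); im=viewer.read_camera("scene"); 
for th in(.25,.2675,.285):
    R=Ro.from_rotvec(th*v).as_matrix()
    X=(cyl(596.4,115.1,119,149,11)-h)@R.T+h
    p,_=hullc(X,"scene"); print(th,"cap pred",p,"seen",seg(im,170,8,p,14))
old=cv2.imread("pics/scene0.png")[:,:,::-1]
d=cv2.absdiff(im,np.ascontiguousarray(old)).max(2); d=cv2.medianBlur(d,3)
for n,X in dict(jar_small=(422,-130,32),jar_tall=(749,-210,50),pen=(552,-461,50),mouse=(337,257,18),tray=(440,384,30),blue=(565,-302,105),white=(511,-311,105),orange=(561,-201,55),pur1=(690,-386,55),pur2=(712,-332,55)).items():
    x,y=np.round(proj(X,"scene")[0]).astype(int); w=d[y-14:y+15,x-10:x+11]; print(n,"changed px",(w>50).sum())
robot.job_done()
E
```

```text
held t 27.93 tcp [510.2 170.8 157.8] F [-4.4 -6.  -0.7] M [-1.11 -0.3   0.84] g 9.6
0.25 cap pred [361.70333451 202.51580372] seen (array([363.82653061, 202.29591837]), np.int64(98))
0.2675 cap pred [362.35428871 202.22094295] seen (array([363.82653061, 202.29591837]), np.int64(98))
0.285 cap pred [363.01472442 201.93904412] seen (array([363.82653061, 202.29591837]), np.int64(98))
jar_small changed px 0
jar_tall changed px 0
pen changed px 0
mouse changed px 22
tray changed px 183
blue changed px 0
white changed px 0
orange changed px 70
pur1 changed px 0
pur2 changed px 0
the job is handed in; nothing more can be done
```

The job is handed in at about 28 s of the 54 s. The red-capped rod is in the tube, the latch is held pulled out, and the gripper is holding the coupler up off the ball.

**Rod:** It bottomed in the tube at TCP z 115.8 mm (116 expected) under about 8 N. The camera saw the cap within 0.2 px of where a fully home rod should put it.

**Latch and lift:** I pulled the tab about 11 mm (at least 8 needed), then lifted along the hinge arc. The arm angle worked out from the TCP is about 0.27 rad, roughly 6 cm. Over a final 1 s hold the TCP stayed within 0.1 mm, with about 7 N on the tool.

**Checks that were not clean:**
- **Cap after the lift:** it was seen 1.5 px (about 4 mm) to the right of its predicted place for that angle, though its row matched to 0.1 px. I put this down to shading, lean of the rod in its clearance, or hinge estimate error. In the lift picture the rod still looked seated.
- **Bystanders:** comparing start and end pictures, both jars, the pen cup, the blue and white rods and both purple look-alikes showed no change. The tray, mouse and orange look-alike regions did show changed pixels.
    - **Tray and mouse:** the gripper and its shadow cover part of this view, and both looked in place in the lift picture.
    - **Orange look-alike:** the red rod's removal from next to it in this view probably explains the change. I did not confirm this separately.

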